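# Sort left-hand and right-hand stop brackets

## Task

Two loose steel stop brackets on the worktop are mirror images of each other, one left-hand and one right-hand, and each of the two grey trays already holds one sample bracket in its back compartment. Put each loose bracket into the empty front compartment of the tray whose sample is of the same hand, standing on its flat underside on the compartment's floor, as it stands now on the worktop.

Things in the scene. Friction and masses are not known exactly. Their poses are not given: they have to be found in the camera images.
- bracket_left_centre (a point): Loose steel left-hand bracket, 90 g: upright bar 72 long (x), 12 thick (y), 30 high; at its -x end a flat foot, 20 wide, 8 thick, sticks out 40 to +y (to the left, seen from above with the foot end near you). Point: grip point in the bar, mid-thickness, half-way up (15 over its underside); from it the bar spans x -44..28, the foot x -44..-24, out to y +46. z up. All mm.
- bracket_right_centre (a point): Loose steel right-hand bracket, 90 g: upright bar 72 long (x), 12 thick (y), 30 high; at its -x end a flat foot, 20 wide, 8 thick, sticks out 40 to -y (to the right, seen from above with the foot end near you). Point: grip point in the bar, mid-thickness, half-way up (15 over its underside); from it the bar spans x -44..28, the foot x -44..-24, out to y -46. z up. All mm.
- tray_left_floor (a point): Grey plastic fixed tray of the left-hand parts, walls 22 high, 3 thick, floor 4 thick. Front compartment empty, 104 (x) by 130 (y) inside; back one (82 by 130) holds a fixed left-hand sample, 34 high, foot near the robot and pointing left. Point: centre of the front compartment, on its floor's upper face; x away from the robot to the back compartment, y left, z up. All mm.
- tray_right_floor (a point): Grey plastic fixed tray of the right-hand parts, walls 22 high, 3 thick, floor 4 thick. Front compartment empty, 104 (x) by 130 (y) inside; back one (82 by 130) holds a fixed right-hand sample, 34 high, foot near the robot and pointing right. Point: centre of the front compartment, on its floor's upper face; x away from the robot to the back compartment, y left, z up. All mm.

How it is judged:
By the outcome, as a careful person would: the job done as asked, in the order asked, and still so for the second after the job is handed in, with the robot touching nothing.
It also fails if it takes over 64 s, if anything falls off the work surface, if the arm or the gripper's body presses on something with over 40 N, if the wrist force passes 120 N, or if a joint passes its speed limit or range.

## Robot

A 7-joint arm with a two-finger parallel gripper is mounted at the origin on a cart in front of the work surface, level with it; the furniture and walls round the work are solid. World frame = base frame: x ahead of the robot, y to its left, z up, the work surface at z = 0. Lengths are in m, angles in rad, forces in N, time in s.
With the tool pointing down it reaches from about 0.425 to 0.825 m from the base axis. Payload 3.6 kg.
Tool frame: the origin (TCP) lies midway between the tips of the shut fingers; the grasp point (between the pads) lies 19 mm behind it; z points along the fingers, y is the line along which they close (so a half turn about z gives the same grasp; the last joint's range is limited). The gripper opens to 85 mm and grips with 20 to 120 N. Pads are 22 mm wide; open, the fingers measure 114 mm over their backs; the gripper's body (76 mm by 85 mm) begins 54 mm behind the grasp point. The pads swing forward as they close: fully open they stand 13 mm farther back than shut.
Start: joints at [1.073, 0.615, -0.013, 1.423, 0.008, 1.103, -0.04], TCP at [0.295, -0.579, 0.231] pointing down, gripper open.
Joint ranges: [-3.12, 3.12], [-0.3, 2.06], [-1.34, 1.32], [0.26, 2.42], [-1.36, 4.5], [0.01, 1.98], [-2.84, 2.84]. Speed limits (rad/s): [2.79, 2.79, 3.14, 3.14, 3.14, 3.14, 3.14].

## Interface

Orientations are given as [roll, pitch, yaw] about the fixed x, y, z axes, in that order (R = Rz(yaw) Ry(pitch) Rx(roll)).
In Python, from bench import monitor, imaging, hand_in gives the robot as it stands.
- The arm moves only by the shell command python3 -m inch 'ROWS' [OPENING] [FORCE]. ROWS is JSON, a list of rows, each an object of numbers: "x", "y", "z": the shift along the tool's x, y, z in m; "turn": the turn about the tool's z in rad. A call has exactly 5 rows; each row shifts and turns the commanded pose from where the row before left it, along the tool's axes as they then stand; what a row does not reach is not made up. A row lasts 1/10 s, in which the tool goes at most 50 mm and 8.59 degrees, less where a joint would pass 70% of its speed; a pose out of reach is approached as far as the arm can. A call with a gripper value outside its range is refused whole. OPENING is the closure, from 0 (fully open) to 1 (shut), set as the call begins (- or left out, the last holds). The fingers move at their own pace and stop on an object; FORCE is the grip in N (left out, the last holds). Time passes only in rows, so rows that do not move let the fingers close, or fill a call up. It gives the time, the measured TCP pose, the force, the opening and the grip force at its end, in the units of the state.
- monitor.state(): the state, without advancing time (a new reading comes with each control period).
- imaging.snapshot(name): name is "scene" or "top"; returns (picture, depth): 480x640x3 uint8, red, green, blue; 480x640 float32, m along the optical axis (not along the pixel's ray), 0 where there is no reading.
- imaging.calibration(name): a dict with "fx", "fy", "cx", "cy" (pixels), "k1" (the pictures are not rectified: a ray, as slopes to the right and down, at radius r is drawn at 1 + k1 r^2 times it, then the intrinsics apply), "world_to_cam" (4x4, takes a point from world to camera coordinates). Camera axes: x right, y down, z forward; pixel columns grow to the right and rows downward; lengths in m; the calibration is good to about 2 mm. A picture is of the moment at which its call begins. calibration takes no time and is no camera call.
- hand_in(): hands the job in; it is judged then, once.
The state is a dict: "clock": time; "qpos": joint angles; "dq": joint speeds; "joint_torque": joint torques, N m; "position": TCP position; "eef_rot": TCP orientation; "force": force on the tool from outside, world axes, zero at the start; "torque": the same for the moment, N m; "width": opening from 0.0 (shut) to 1.0 (fully open); "finger_force": force on a finger pad.
Only numpy, scipy, OpenCV 4.12 (cv2) and the standard library are available. Lean on these libraries where they do the work, as an engineer would, in place of code of your own. Each camera call takes 0.05 s, during which the arm holds its last target. There are 200 camera calls.

## Working session

There is one attempt and no reset: what is moved stays moved. The work goes in short steps, Python scripts to look and compute and a shell command to move; the robot and the scene stay as the last step left them, time stands still between calls to the robot, and variables do not carry over. Pictures are saved under pics/ and viewed, at most 10 in all, crops included, and the job is handed in when it is done.

```bash
mkdir -p pics
cat > h.py <<'E'
import numpy as np, cv2
from bench import monitor, imaging
def snap(n,f=None):
    p,d=imaging.snapshot(n)
    if f: cv2.imwrite('pics/'+f,p[:,:,::-1])
    return p,d
def cal(n):
    c=imaging.calibration(n); return c,np.array(c['world_to_cam'])
def rays(n,uv):
    c,T=cal(n); uv=np.atleast_2d(uv).astype(float)
    d=np.c_[(uv[:,0]-c['cx'])/c['fx'],(uv[:,1]-c['cy'])/c['fy']]; s=d.copy()
    for _ in range(20): s=d/(1+c['k1']*(s**2).sum(1,keepdims=True))
    return np.c_[s,np.ones(len(s))],T
def plane(n,uv,z):
    r,T=rays(n,uv); R=T[:3,:3]; o=-R.T@T[:3,3]; w=r@R
    return o+w*((z-o[2])/w[:,2])[:,None]
def cloud(n,uv,d):
    r,T=rays(n,uv); return (r*np.asarray(d)[:,None]-T[:3,3])@T[:3,:3]
E
python3 - <<'E'
from h import *
a,_=snap('top','top0.png'); b,_=snap('scene','scene0.png')
for n in('top','scene'):
    c,T=cal(n); print(n,c['fx'],c['k1'],(-T[:3,:3].T@T[:3,3]).round(3),T[:3,:3].round(2).tolist())
s=monitor.state(); print(s['clock'],s['position'],s['eef_rot'],s['force'],s['width'])
E
```

```text
top 450.659692910696 -0.02473325936018344 [0.382 0.093 0.885] [[0.02, -1.0, 0.04], [-0.98, -0.02, -0.19], [0.19, -0.03, -0.98]]
scene 535.6927241029614 0.02819728465583426 [0.092 0.641 0.483] [[-0.76, -0.65, -0.01], [-0.33, 0.39, -0.86], [0.56, -0.65, -0.51]]
0.1 [ 0.29449646 -0.57865811  0.2302186 ] [-3.13916674e+00  6.18531661e-05  4.70821718e-01] [0.44790202 0.75185681 0.32760874] 1.001356847113198
```

View pics/top0.png

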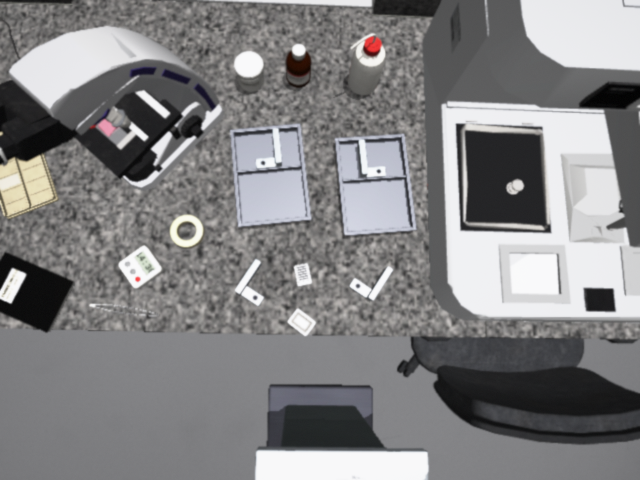

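View pics/scene0.png

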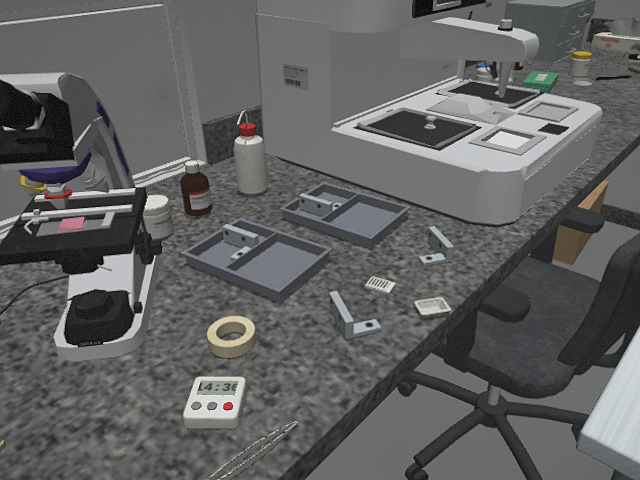

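Top view: the image-left tray (270,175) has its sample foot pointing left, so it is the left-hand tray. The image-right tray (375,185) is right-hand. The loose bracket at (250,282) has its foot to the right of the bar seen from the foot end, so it is right-hand. The one at (373,283) is left-hand. The brackets therefore cross over. The scene view agrees.

Run:
```python
from h import *
p,d=snap('top')
def fit(n,box,zl,zh,d):
    u0,v0,u1,v1=box; vv,uu=np.mgrid[v0:v1,u0:u1]; uv=np.c_[uu.ravel(),vv.ravel()]
    D=d[v0:v1,u0:u1].ravel(); k=D>0; P=cloud(n,uv[k],D[k]); 
    q=(P[:,2]>zl)&(P[:,2]<zh); r=cv2.minAreaRect((P[q,:2]*1000).astype(np.float32))
    return P,q.sum(),np.median(P[q,2]).round(4),np.round(r[0],1),np.round(r[1],1),r[2],cv2.boxPoints(r).round().tolist()
for nm,box in dict(A=(225,250,272,315),B=(340,255,400,310)).items():
    for zl,zh in((.02,.045),(.004,.013)):
        r=fit('top',box,zl,zh,d); print(nm,r[1:])
    print(' table z',np.percentile(r[0][:,2],[5,30,50,70,95]).round(4))
    g=p[box[1]:box[3],box[0]:box[2]].min(2); m=(g>165).astype(np.uint8)
    c=max(cv2.findContours(m,0,2)[0],key=cv2.contourArea)[:,0]+np.array(box[:2]); print(' mask',m.sum(),cv2.approxPolyDP(c,2.5,True)[:,0].tolist())
# trays: rim
for nm,box in dict(L=(222,115,322,235),R=(328,125,425,245)).items():
    P=fit('top',box,.015,.028,d); q=(P[0][:,2]>.015)&(P[0][:,2]<.027); print(nm,P[1:]);
```

```text
A (np.int64(265), np.float64(0.0294), array([467.2, 186.4]), array([12.4, 71.8]), 58.84754943847656, [[433.0, 200.0], [495.0, 162.0], [501.0, 173.0], [440.0, 210.0]])
A (np.int64(247), np.float64(0.0079), array([466.2, 189.7]), array([113. ,  80.5]), 3.179575204849243, [[408.0, 227.0], [412.0, 146.0], [525.0, 153.0], [520.0, 233.0]])
 table z [-0.0025 -0.0006  0.0003  0.0014  0.0291]
 mask 518 [[255, 259], [234, 291], [258, 305], [263, 297], [245, 285], [260, 262]]
B (np.int64(253), np.float64(0.0296), array([459.9, -66.8]), array([12.3, 72.1]), 57.796661376953125, [[426.0, -53.0], [487.0, -91.0], [494.0, -81.0], [433.0, -42.0]])
B (np.int64(233), np.float64(0.0078), array([457.8, -53.1]), array([71.7, 97.8]), 37.335269927978516, [[400.0, -36.0], [459.0, -114.0], [516.0, -70.0], [457.0, 8.0]])
 table z [-0.0027 -0.0008  0.0002  0.0012  0.029 ]
 mask 548 [[392, 268], [389, 264], [372, 290], [356, 278], [350, 287], [364, 296], [368, 294], [373, 300]]
L (np.int64(1403), np.float64(0.0216), array([674.8, 152.5]), array([204.8, 144.2]), 7.445695877075195, [[564.0, 211.0], [583.0, 68.0], [786.0, 94.0], [767.0, 237.0]])
R (np.int64(1441), np.float64(0.0217), array([661.9, -59.3]), array([205.4, 145.2]), 5.774648666381836, [[552.0, 3.0], [567.0, -142.0], [771.0, -121.0], [757.0, 23.0]])
```

```bash
cat >> h.py <<'E'
def go(tx,ty,tz,yaw):
    "shift in current tool axes, and turn, from the measured pose to the target"
    s=monitor.state(); p=s['position']; R=cv2.Rodrigues(np.zeros(3))[0]
    from scipy.spatial.transform import Rotation as Q
    R=Q.from_euler('xyz',s['eef_rot']).as_matrix(); c=np.arctan2(R[1,0],R[0,0])
    Y=np.array([[np.cos(c),np.sin(c),0],[np.sin(c),-np.cos(c),0],[0,0,-1]])
    print('t',round(s['clock'],2),'shift',(Y.T@(np.array([tx,ty,tz])-p)).round(4),'turn',round(c-yaw,3),'pos',np.round(p,4),'yaw',round(c,3))
E
python3 - <<'E'
from h import *
p,d=snap('top'); hsv=cv2.cvtColor(p,cv2.COLOR_RGB2HSV)
for nm,box in dict(L=(222,115,322,235),R=(328,125,425,245)).items():
    u0,v0,u1,v1=box; h=hsv[v0:v1,u0:u1]
    m=((h[...,0]>105)&(h[...,0]<135)&(h[...,1]>25)).astype(np.uint8); m=cv2.morphologyEx(m,2,np.ones((3,3)))
    m=cv2.morphologyEx(m,3,np.ones((15,15)))
    c=max(cv2.findContours(m,0,2)[0],key=cv2.contourArea)[:,0]+np.array([u0,v0])
    P=plane('top',c,.022)[:,:2]*1000; r=cv2.minAreaRect(P.astype(np.float32)); print(nm,m.sum(),np.round(r[0],1),np.round(r[1],1),r[2])
    print(cv2.approxPolyDP(c,4,True)[:,0].tolist())
    vv,uu=np.mgrid[v0:v1,u0:u1]; uv=np.c_[uu.ravel(),vv.ravel()]; D=d[v0:v1,u0:u1].ravel(); k=(D>0)&(m.ravel()>0)
    W=cloud('top',uv[k],D[k]); f=W[(W[:,2]>0)&(W[:,2]<.009)]; print(' floor z',np.median(f[:,2]).round(4),' rim max',np.percentile(W[:,2],97).round(4))
vv,uu=np.mgrid[110:320:6,430:640:6]; uv=np.c_[uu.ravel(),vv.ravel()]; D=d[vv,uu].ravel(); W=cloud('top',uv[D>0],D[D>0])
for lo in(.25,.33,.4,.45): 
    q=W[(W[:,0]>lo)&(W[:,0]<lo+.06)]; print('machine x',lo,'maxz',q[:,2].max().round(3) if len(q) else None, 'y max',q[q[:,2]>.03][:,1].max().round(3) if (q[:,2]>.03).any() else None)
go(.467,-.071,.13,-.555)
E
```

```text
L 49 [769.3 121.8] [ 5.2 25.1] 8.062395095825195
[[292, 128], [280, 131]]
 floor z 0.0064  rim max 0.0184
R 36 [ 672.9 -103.6] [ 4.2 10.4] 1.8081345558166504
[[394, 177], [399, 179]]
 floor z 0.0063  rim max 0.0213
machine x 0.25 maxz None y max None
machine x 0.33 maxz None y max None
machine x 0.4 maxz 0.129 y max -0.167
machine x 0.45 maxz 0.261 y max -0.167
t 0.2 shift [ 0.384  -0.3744  0.1006] turn 1.026 pos [ 0.2947 -0.5789  0.2306] yaw 0.471
```

Run:
```python
from h import *
p,d=snap('top'); q=p.astype(int)
b=cv2.GaussianBlur(p,(3,3),0).astype(int); M=((b[...,2]-b[...,0])>6)
for nm,box,ang in(('L',(222,115,322,235),7),('R',(328,125,425,245),6)):
    u0,v0,u1,v1=box; m=M[v0:v1,u0:u1].astype(np.uint8); m=cv2.morphologyEx(m,2,np.ones((3,3)))
    c=max(cv2.findContours(m,0,2)[0],key=cv2.contourArea)[:,0]+np.array([u0,v0])
    r=cv2.minAreaRect((plane('top',c,.022)[:,:2]*1000).astype(np.float32)); print(nm,m.sum(),np.round(r[0],1),np.round(r[1],1),r[2])
    print(cv2.approxPolyDP(cv2.convexHull(c),3,True)[:,0].tolist())
go(.37,-.22,.23,-.555)
```

```text
L 6944 [674.7 151.8] [205.8 145.1] 7.498955249786377
[[298, 123], [311, 218], [238, 226], [230, 130]]
R 6785 [661.3 -59. ] [205.1 146.2] 5.703389644622803
[[403, 134], [416, 228], [345, 234], [335, 138]]
t 0.25 shift [ 0.23   -0.2858  0.0007] turn 1.026 pos [ 0.2947 -0.579   0.2307] yaw 0.471
```

```bash
python3 -m inch '[{"x":0.02,"y":-0.025},{"x":0.023,"y":-0.029},{"x":0.025,"y":-0.031},{"x":0.025,"y":-0.031},{"x":0.025,"y":-0.031}]' 0.4 40
python3 -m inch '[{"x":0.025,"y":-0.031},{"x":0.025,"y":-0.031},{"x":0.025,"y":-0.031},{"x":0.025,"y":-0.031},{"x":0.012,"y":-0.015}]'
python3 -c "
from h import *
go(.467,-.071,.13,-.555)"
```

```text
t 0.25 shift [ 0.384  -0.3746  0.1007] turn 1.026 pos [ 0.2947 -0.579   0.2307] yaw 0.471invalid input at $[0]: expected keys x, y, z, turn
invalid input at $[0]: expected keys x, y, z, turn
```

All four keys are required in every row.

```bash
python3 -m inch '[{"x":0.02,"y":-0.025,"z":0,"turn":0},{"x":0.023,"y":-0.029,"z":0,"turn":0},{"x":0.025,"y":-0.031,"z":0,"turn":0},{"x":0.025,"y":-0.031,"z":0,"turn":0},{"x":0.025,"y":-0.031,"z":0,"turn":0}]' 0.4 40
python3 -m inch '[{"x":0.025,"y":-0.031,"z":0,"turn":0},{"x":0.025,"y":-0.031,"z":0,"turn":0},{"x":0.025,"y":-0.031,"z":0,"turn":0},{"x":0.025,"y":-0.031,"z":0,"turn":0},{"x":0.012,"y":-0.015,"z":0,"turn":0}]'
python3 -c "
from h import *
go(.467,-.071,.13,-.555)"
```

```text
clock: 0.75
position: [0.3335, -0.3931, 0.2313]
eef_rot: [3.141, -0.0, 0.471]
force: [1.6, 0.4, -0.2]
width: 0.601
finger_force: 0.0
clock: 1.25
position: [0.3707, -0.2162, 0.2315]
eef_rot: [-3.14, -0.001, 0.476]
force: [0.4, 0.4, -0.2]
width: 0.603
finger_force: 0.0
t 1.25 shift [ 0.1521 -0.0849  0.1015] turn 1.031 pos [ 0.3707 -0.2162  0.2315] yaw 0.476
```

```bash
python3 -m inch '[{"x":0.03,"y":-0.017,"z":0,"turn":0},{"x":0.03,"y":-0.017,"z":0,"turn":0},{"x":0.03,"y":-0.017,"z":0.01,"turn":0},{"x":0.03,"y":-0.017,"z":0.02,"turn":0},{"x":0.032,"y":-0.017,"z":0.02,"turn":0}]'
python3 -m inch '[{"x":0,"y":0,"z":0.01,"turn":0.13},{"x":0,"y":0,"z":0.01,"turn":0.13},{"x":0,"y":0,"z":0.01,"turn":0.13},{"x":0,"y":0,"z":0.01,"turn":0.13},{"x":0,"y":0,"z":0.01,"turn":0.13}]'
python3 -m inch '[{"x":0,"y":0,"z":0.0,"turn":0.13},{"x":0,"y":0,"z":0.0,"turn":0.13},{"x":0,"y":0,"z":0.0,"turn":0.12},{"x":0,"y":0,"z":0,"turn":0},{"x":0,"y":0,"z":0,"turn":0}]'
python3 -c "
from h import *
go(.467,-.071,.003,-.555); snap('scene','s1.png')"
```

```text
clock: 1.75
position: [0.4679, -0.0745, 0.1813]
eef_rot: [3.14, -0.001, 0.47]
force: [0.8, 0.4, -0.2]
width: 0.598
finger_force: 0.0
clock: 2.25
position: [0.4671, -0.0753, 0.131]
eef_rot: [3.142, -0.0, -0.184]
force: [-0.4, 0.2, 0.0]
width: 0.601
finger_force: 0.0
clock: 2.75
position: [0.4671, -0.0752, 0.1314]
eef_rot: [-3.142, -0.0, -0.556]
force: [-0.1, -0.7, -0.4]
width: 0.601
finger_force: 0.0
t 2.75 shift [-0.0023 -0.0035  0.1284] turn -0.001 pos [ 0.4671 -0.0752  0.1314] yaw -0.556
```

View pics/s1.png

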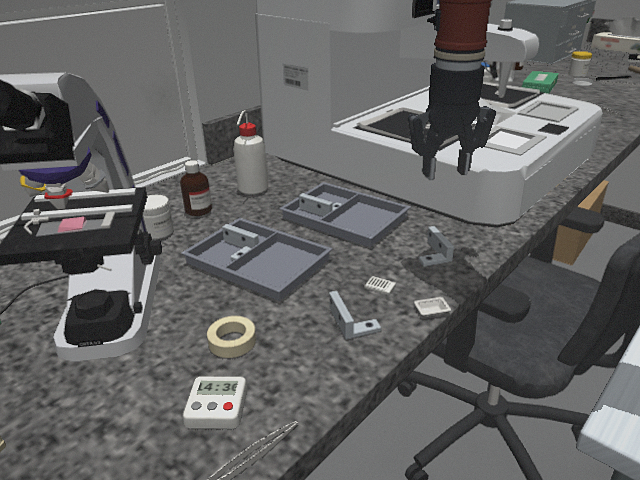

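The gripper at (450,160) stands over the left-hand bracket at (435,248) with its fingers astride the bar. Descending.

```bash
python3 -m inch '[{"x":-0.001,"y":-0.002,"z":0.02,"turn":0},{"x":-0.001,"y":-0.0015,"z":0.03,"turn":0},{"x":0,"y":0,"z":0.03,"turn":0},{"x":0,"y":0,"z":0.02,"turn":0},{"x":0,"y":0,"z":0.015,"turn":0}]'
python3 -m inch '[{"x":0,"y":0,"z":0.006,"turn":0},{"x":0,"y":0,"z":0.006,"turn":0},{"x":0,"y":0,"z":0,"turn":0},{"x":0,"y":0,"z":0,"turn":0},{"x":0,"y":0,"z":0,"turn":0}]'
python3 -m inch '[{"x":0,"y":0,"z":0,"turn":0},{"x":0,"y":0,"z":0,"turn":0},{"x":0,"y":0,"z":0,"turn":0},{"x":0,"y":0,"z":0,"turn":0},{"x":0,"y":0,"z":0,"turn":0}]' 1 50
```

```text
clock: 3.3
position: [0.4668, -0.0712, 0.015]
eef_rot: [3.142, 0.002, -0.558]
force: [0.1, -0.2, 0.9]
width: 0.597
finger_force: 0.0
clock: 3.8
position: [0.4677, -0.0714, 0.005]
eef_rot: [-3.141, -0.001, -0.559]
force: [-0.2, -0.4, 0.4]
width: 0.601
finger_force: 0.0
clock: 4.3
position: [0.4674, -0.0714, 0.0047]
eef_rot: [-3.141, -0.001, -0.559]
force: [-0.2, 0.2, 5.3]
width: 0.127
finger_force: 49.5
```

```bash
python3 -m inch '[{"x":0,"y":0,"z":-0.01,"turn":0},{"x":0,"y":0,"z":-0.02,"turn":0},{"x":0,"y":0,"z":-0.03,"turn":0},{"x":0,"y":0,"z":-0.03,"turn":0},{"x":0,"y":0,"z":-0.02,"turn":0}]'
python3 -c "
from h import *
go(.642,.136,.11,.131)"
```

```text
clock: 4.8
position: [0.4673, -0.0713, 0.1163]
eef_rot: [-3.141, -0.001, -0.559]
force: [-0.1, -1.0, -0.8]
width: 0.13
finger_force: 48.8
t 4.8 shift [ 0.0381 -0.2684  0.0063] turn -0.69 pos [ 0.4673 -0.0713  0.1163] yaw -0.559
```

```bash
python3 -m inch '[{"x":0.003,"y":-0.015,"z":0,"turn":0},{"x":0.004,"y":-0.028,"z":0,"turn":0},{"x":0.005,"y":-0.033,"z":0,"turn":0},{"x":0.005,"y":-0.035,"z":0,"turn":0},{"x":0.005,"y":-0.035,"z":0,"turn":0}]'
python3 -m inch '[{"x":0.005,"y":-0.035,"z":0,"turn":0},{"x":0.005,"y":-0.035,"z":0,"turn":0},{"x":0.004,"y":-0.032,"z":0,"turn":0},{"x":0.002,"y":-0.02,"z":0,"turn":0},{"x":0,"y":0,"z":0,"turn":-0.05}]'
python3 -m inch '[{"x":0,"y":0,"z":0,"turn":-0.1},{"x":0,"y":0,"z":0,"turn":-0.13},{"x":0,"y":0,"z":0,"turn":-0.13},{"x":0,"y":0,"z":0,"turn":-0.13},{"x":0,"y":0,"z":0,"turn":-0.1}]'
python3 -m inch '[{"x":0,"y":0,"z":0,"turn":-0.05},{"x":0,"y":0,"z":0,"turn":0},{"x":0,"y":0,"z":0,"turn":0},{"x":0,"y":0,"z":0,"turn":0},{"x":0,"y":0,"z":0,"turn":0}]'
python3 -c "
from h import *
go(.642,.136,.01,.131);snap('scene','s2.png')"
```

```text
clock: 5.3
position: [0.5636, 0.0432, 0.1129]
eef_rot: [3.141, 0.002, -0.558]
force: [0.2, -0.8, -1.1]
width: 0.132
finger_force: 48.8
clock: 5.8
position: [0.642, 0.1423, 0.1119]
eef_rot: [-3.139, 0.003, -0.501]
force: [-0.2, -0.2, -1.2]
width: 0.126
finger_force: 48.8
clock: 6.3
position: [0.6406, 0.1371, 0.1123]
eef_rot: [-3.141, 0.003, 0.086]
force: [-0.1, 0.1, -1.6]
width: 0.132
finger_force: 48.8
clock: 6.8
position: [0.6414, 0.136, 0.114]
eef_rot: [-3.142, 0.0, 0.131]
force: [0.6, -0.1, -1.5]
width: 0.131
finger_force: 48.8
t 6.8 shift [6.00e-04 1.00e-04 1.04e-01] turn -0.0 pos [0.6414 0.136  0.114 ] yaw 0.131
```

View pics/s2.png

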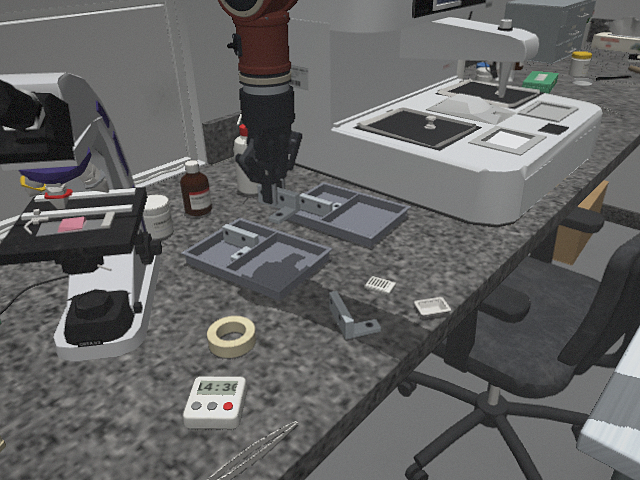

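The bracket is held level at (290,200). Its shadow falls in the left tray's front compartment at about (285,265).

```bash
python3 -m inch '[{"x":0,"y":0,"z":0.015,"turn":0},{"x":0,"y":0,"z":0.025,"turn":0},{"x":0,"y":0,"z":0.025,"turn":0},{"x":0,"y":0,"z":0.02,"turn":0},{"x":0,"y":0,"z":0.01,"turn":0}]'
python3 -m inch '[{"x":0,"y":0,"z":0.003,"turn":0},{"x":0,"y":0,"z":0.003,"turn":0},{"x":0,"y":0,"z":0.002,"turn":0},{"x":0,"y":0,"z":0,"turn":0},{"x":0,"y":0,"z":0,"turn":0}]'
```

```text
clock: 7.35
position: [0.6396, 0.1353, 0.0162]
eef_rot: [3.141, 0.005, 0.131]
force: [-0.7, 0.5, -0.5]
width: 0.128
finger_force: 48.8
clock: 7.85
position: [0.642, 0.1359, 0.0121]
eef_rot: [-3.141, -0.001, 0.131]
force: [-1.1, -1.3, -1.5]
width: 0.13
finger_force: 48.8
```

```bash
python3 -m inch '[{"x":0,"y":0,"z":0.001,"turn":0},{"x":0,"y":0,"z":0.001,"turn":0},{"x":0,"y":0,"z":0.001,"turn":0},{"x":0,"y":0,"z":0,"turn":0},{"x":0,"y":0,"z":0,"turn":0}]'
```

```text
clock: 8.35
position: [0.6416, 0.1358, 0.0088]
eef_rot: [-3.142, -0.0, 0.131]
force: [-1.2, -0.3, 2.7]
width: 0.125
finger_force: 49.3
```

Contact at 2.7 N and the expected height. Releasing to a partial opening, then lifting.

```bash
python3 -m inch '[{"x":0,"y":0,"z":0,"turn":0},{"x":0,"y":0,"z":0,"turn":0},{"x":0,"y":0,"z":0,"turn":0},{"x":0,"y":0,"z":0,"turn":0},{"x":0,"y":0,"z":0,"turn":0}]' 0.5
python3 -m inch '[{"x":0,"y":0,"z":-0.01,"turn":0},{"x":0,"y":0,"z":-0.02,"turn":0},{"x":0,"y":0,"z":-0.03,"turn":0},{"x":0,"y":0,"z":-0.03,"turn":0},{"x":0,"y":0,"z":-0.03,"turn":0}]'
python3 -c "
from h import *
go(.474,.1822,.13,-.548)"
```

```text
clock: 8.85
position: [0.6415, 0.1357, 0.0083]
eef_rot: [-3.142, 0.0, 0.131]
force: [-1.4, -0.0, 0.4]
width: 0.501
finger_force: 0.0
clock: 9.35
position: [0.6416, 0.1357, 0.1303]
eef_rot: [-3.141, -0.001, 0.131]
force: [0.1, -0.1, -0.5]
width: 0.498
finger_force: 0.0
t 9.35 shift [-0.1601 -0.0679  0.0003] turn 0.679 pos [0.6416 0.1357 0.1303] yaw 0.131
```

```bash
python3 -m inch '[{"x":-0.02,"y":-0.008,"z":0,"turn":0},{"x":-0.036,"y":-0.016,"z":0,"turn":0},{"x":-0.036,"y":-0.016,"z":0,"turn":0},{"x":-0.036,"y":-0.016,"z":0,"turn":0},{"x":-0.032,"y":-0.012,"z":0,"turn":0}]' 0.4
python3 -m inch '[{"x":0,"y":0,"z":0,"turn":0.12},{"x":0,"y":0,"z":0,"turn":0.13},{"x":0,"y":0,"z":0,"turn":0.13},{"x":0,"y":0,"z":0,"turn":0.13},{"x":0,"y":0,"z":0,"turn":0.13}]'
python3 -m inch '[{"x":0,"y":0,"z":0.01,"turn":0.04},{"x":0,"y":0,"z":0.01,"turn":0},{"x":0,"y":0,"z":0.01,"turn":0},{"x":0,"y":0,"z":0,"turn":0},{"x":0,"y":0,"z":0,"turn":0}]'
python3 -c "
from h import *
go(.474,.1822,.0045,-.548);snap('scene','s3.png')"
```

```text
clock: 9.85
position: [0.4722, 0.1833, 0.1293]
eef_rot: [-3.141, -0.001, 0.132]
force: [0.1, 0.6, 0.0]
width: 0.598
finger_force: 0.0
clock: 10.35
position: [0.4743, 0.1825, 0.1293]
eef_rot: [-3.14, -0.001, -0.514]
force: [0.2, 0.1, -0.3]
width: 0.601
finger_force: 0.0
clock: 10.85
position: [0.4738, 0.182, 0.0978]
eef_rot: [3.141, 0.001, -0.549]
force: [0.3, -0.2, -0.8]
width: 0.592
finger_force: 0.0
t 10.85 shift [ 0.0001 -0.0002  0.0933] turn -0.001 pos [0.4738 0.182  0.0978] yaw -0.549
```

View pics/s3.png

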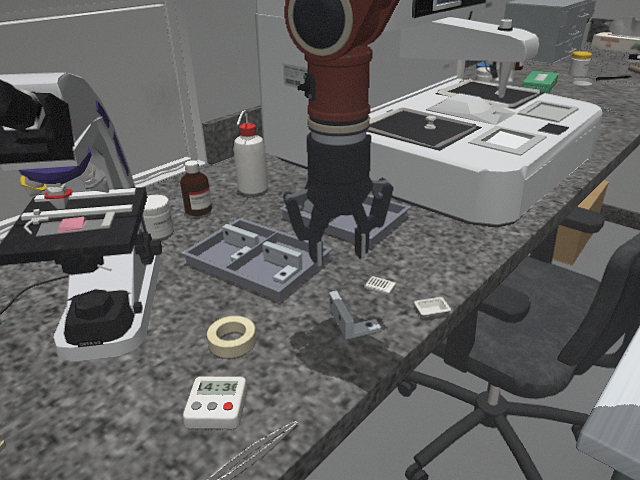

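The left-hand bracket now stands in the left tray's front compartment at (283,258), matching its sample at (240,240). The gripper at (340,240) is over the right-hand bracket at (345,315).

```bash
python3 -m inch '[{"x":0,"y":0,"z":0.015,"turn":0},{"x":0,"y":0,"z":0.025,"turn":0},{"x":0,"y":0,"z":0.025,"turn":0},{"x":0,"y":0,"z":0.015,"turn":0},{"x":0,"y":0,"z":0.005,"turn":0}]'
python3 -m inch '[{"x":0,"y":0,"z":0.004,"turn":0},{"x":0,"y":0,"z":0.004,"turn":0},{"x":0,"y":0,"z":0,"turn":0},{"x":0,"y":0,"z":0,"turn":0},{"x":0,"y":0,"z":0,"turn":0}]'
python3 -m inch '[{"x":0,"y":0,"z":0,"turn":0},{"x":0,"y":0,"z":0,"turn":0},{"x":0,"y":0,"z":0,"turn":0},{"x":0,"y":0,"z":0,"turn":0},{"x":0,"y":0,"z":0,"turn":0}]' 1 50
python3 -m inch '[{"x":0,"y":0,"z":-0.01,"turn":0},{"x":0,"y":0,"z":-0.02,"turn":0},{"x":0,"y":0,"z":-0.03,"turn":0},{"x":0,"y":0,"z":-0.03,"turn":0},{"x":0,"y":0,"z":-0.02,"turn":0}]'
python3 -c "
from h import *
import math
a=.0995;gx,gy=8,12
x=.6192+(gx*math.cos(a)-gy*math.sin(a))/1e3; y=-.0633+(gx*math.sin(a)+gy*math.cos(a))/1e3
print(x,y);go(x,y,.11,a)"
```

```text
clock: 11.4
position: [0.4735, 0.182, 0.0122]
eef_rot: [3.14, 0.001, -0.549]
force: [-0.4, -0.1, -0.2]
width: 0.601
finger_force: 0.0
clock: 11.9
position: [0.4743, 0.1825, 0.0059]
eef_rot: [-3.141, -0.001, -0.549]
force: [0.4, 0.8, 0.6]
width: 0.599
finger_force: 0.0
clock: 12.4
position: [0.4743, 0.1823, 0.0056]
eef_rot: [-3.141, -0.0, -0.549]
force: [-0.1, -0.1, 3.4]
width: 0.132
finger_force: 49.2
clock: 12.9
position: [0.4743, 0.1823, 0.1175]
eef_rot: [-3.14, -0.001, -0.549]
force: [0.2, 1.0, -1.5]
width: 0.127
finger_force: 48.7
0.6259684008356011 -0.05056466529184905
t 12.9 shift [0.2509 0.1195 0.0075] turn -0.649 pos [0.4743 0.1823 0.1175] yaw -0.549
```

```bash
python3 -m inch '[{"x":0.015,"y":0.007,"z":0,"turn":0},{"x":0.028,"y":0.013,"z":0,"turn":0},{"x":0.032,"y":0.015,"z":0,"turn":0},{"x":0.032,"y":0.016,"z":0,"turn":0},{"x":0.033,"y":0.016,"z":0,"turn":0}]'
python3 -m inch '[{"x":0.033,"y":0.016,"z":0,"turn":0},{"x":0.032,"y":0.015,"z":0,"turn":0},{"x":0.028,"y":0.013,"z":0,"turn":0},{"x":0.018,"y":0.009,"z":0,"turn":0},{"x":0,"y":0,"z":0,"turn":-0.05}]'
python3 -m inch '[{"x":0,"y":0,"z":0,"turn":-0.1},{"x":0,"y":0,"z":0,"turn":-0.13},{"x":0,"y":0,"z":0,"turn":-0.13},{"x":0,"y":0,"z":0,"turn":-0.12},{"x":0,"y":0,"z":0,"turn":-0.1}]'
python3 -m inch '[{"x":0,"y":0,"z":0,"turn":-0.02},{"x":0,"y":0,"z":0,"turn":0},{"x":0,"y":0,"z":0,"turn":0},{"x":0,"y":0,"z":0,"turn":0},{"x":0,"y":0,"z":0,"turn":0}]'
python3 -c "
from h import *
go(.626,-.0506,.0095,.0995);snap('scene','s4.png')"
```

```text
clock: 13.4
position: [0.5585, 0.0511, 0.1156]
eef_rot: [3.141, 0.001, -0.549]
force: [0.9, 0.4, -0.8]
width: 0.126
finger_force: 48.8
clock: 13.9
position: [0.6262, -0.0563, 0.1155]
eef_rot: [3.139, -0.003, -0.504]
force: [-0.7, -0.0, -1.2]
width: 0.132
finger_force: 48.8
clock: 14.4
position: [0.6247, -0.0512, 0.1154]
eef_rot: [3.142, 0.001, 0.085]
force: [-0.5, 0.4, -1.6]
width: 0.131
finger_force: 48.7
clock: 14.9
position: [0.6254, -0.0509, 0.1153]
eef_rot: [3.142, 0.0, 0.101]
force: [-0.9, -0.2, -0.4]
width: 0.128
finger_force: 48.7
t 14.9 shift [ 0.0006 -0.0003  0.1058] turn 0.001 pos [ 0.6254 -0.0509  0.1153] yaw 0.101
```

View pics/s4.png

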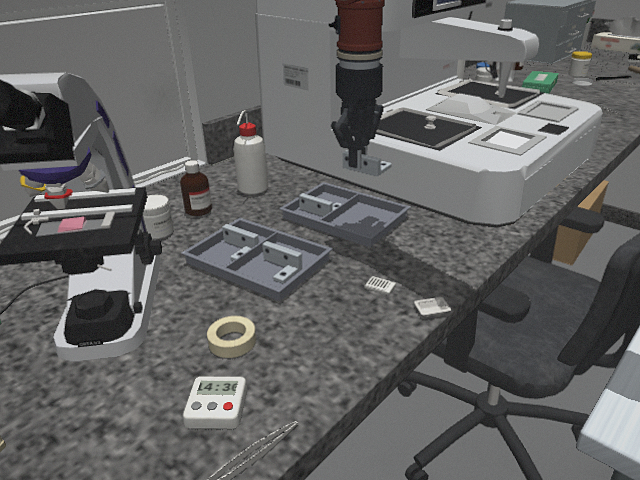

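The right-hand bracket is held level at (370,163). Its shadow is in the right tray's front compartment (375,222). Lowering.

```bash
python3 -m inch '[{"x":0,"y":0,"z":0.015,"turn":0},{"x":0,"y":0,"z":0.025,"turn":0},{"x":0,"y":0,"z":0.025,"turn":0},{"x":0,"y":0,"z":0.02,"turn":0},{"x":0,"y":0,"z":0.01,"turn":0}]'
python3 -m inch '[{"x":0,"y":0,"z":0.004,"turn":0},{"x":0,"y":0,"z":0.003,"turn":0},{"x":0,"y":0,"z":0.001,"turn":0},{"x":0,"y":0,"z":0,"turn":0},{"x":0,"y":0,"z":0,"turn":0}]'
python3 -m inch '[{"x":0,"y":0,"z":0.001,"turn":0},{"x":0,"y":0,"z":0.001,"turn":0},{"x":0,"y":0,"z":0.001,"turn":0},{"x":0,"y":0,"z":0,"turn":0},{"x":0,"y":0,"z":0,"turn":0}]'
```

```text
clock: 15.45
position: [0.6242, -0.0509, 0.0183]
eef_rot: [-3.141, 0.003, 0.101]
force: [-0.7, -0.3, -1.0]
width: 0.132
finger_force: 48.7
clock: 15.95
position: [0.626, -0.0511, 0.0131]
eef_rot: [3.141, -0.001, 0.101]
force: [-0.1, -1.1, -1.4]
width: 0.125
finger_force: 48.7
clock: 16.45
position: [0.6255, -0.0511, 0.0096]
eef_rot: [-3.142, -0.0, 0.101]
force: [-0.5, -0.0, 2.7]
width: 0.129
finger_force: 49.1
```

```bash
python3 -m inch '[{"x":0,"y":0,"z":0,"turn":0},{"x":0,"y":0,"z":0,"turn":0},{"x":0,"y":0,"z":0,"turn":0},{"x":0,"y":0,"z":0,"turn":0},{"x":0,"y":0,"z":0,"turn":0}]' 0.5
python3 -m inch '[{"x":0,"y":0,"z":-0.01,"turn":0},{"x":0,"y":0,"z":-0.02,"turn":0},{"x":0,"y":0,"z":-0.03,"turn":0},{"x":0,"y":0,"z":-0.04,"turn":0},{"x":0,"y":0,"z":-0.04,"turn":0}]'
python3 -m inch '[{"x":-0.02,"y":0,"z":-0.01,"turn":0},{"x":-0.04,"y":0,"z":0,"turn":0},{"x":-0.04,"y":0,"z":0,"turn":0},{"x":-0.02,"y":0,"z":0,"turn":0},{"x":0,"y":0,"z":0,"turn":0}]'
python3 -c "
from h import *
snap('scene','s5.png')"
```

```text
clock: 16.95
position: [0.6255, -0.0511, 0.0093]
eef_rot: [-3.141, -0.0, 0.101]
force: [0.6, 0.4, 0.4]
width: 0.499
finger_force: 0.0
clock: 17.45
position: [0.6252, -0.0511, 0.1512]
eef_rot: [-3.141, 0.0, 0.101]
force: [0.7, -0.4, 0.5]
width: 0.498
finger_force: 0.0
clock: 17.95
position: [0.5028, -0.0639, 0.1602]
eef_rot: [3.141, 0.002, 0.099]
force: [-0.1, -0.7, 0.3]
width: 0.497
finger_force: 0.0
```

View pics/s5.png

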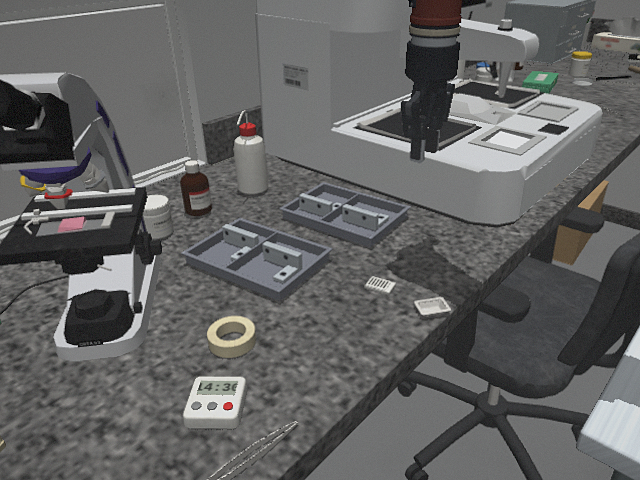

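Both brackets stand in the front compartments of their trays, the left-hand one at (283,258) and the right-hand one at (362,216). Each is parallel to its sample, and the gripper is clear.

```bash
python3 -c "
from bench import hand_in
print(hand_in())"
```

```text
the job is handed in; nothing more can be done
None
```

Both brackets stand in the front compartment of the tray with the matching sample (left-hand in the left tray, right-hand in the right), the gripper was clear of them, and I handed the job in at about 18 s.

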